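# Square a tile in the carving jig and swing the clip over it

## Task

The glazed tile lies askew in the plywood jig. With the fingers, push the corner diagonally opposite the steel peg so that the tile turns anticlockwise (seen from above) where it lies, its far left corner bearing on the peg, until its far edge is flush against the wooden fence and its left edge is still at the peg. Then swing the clip by its red knob over the tile to its stop, leaving the tile square, flat on the board and at the peg, and do not disturb the jar, bowl and mould round about.

Things in the scene. Friction and masses are not known exactly. Their poses are not given: they have to be found in the camera images.
- jig: Fixed plywood board, 255 x 250 x 12 mm, flat on the table, pose varies. Origin on its underside, where the fence's face line (x = 0) meets the line y = 0 on which the peg touches the squared tile. Axes: x away from the robot through the fence, y left, z up; board top at z = 12 mm. Board from x -190 to 65, y -205 to 45 mm. Red lines on it mark the squared tile's near and right edges (x, y = -120 mm).
- fence (a point): Middle of the top of the near face of the dark wooden fence fixed on the jig, at jig (0, -85, 32) mm; axes as the jig. The face runs along jig y from -125 to -45 mm, 20 mm high above the board; the fence is 22 mm thick and backs only the right part of the tile's far edge.
- peg: Fixed steel peg, 16 mm diameter, 31 mm high above the board; origin at its axis on the board's top, at jig (-16, +8) mm. The tile's left edge bears on its right side, about 16 mm from the bearing corner.
- tile: Loose square terracotta tile, white glazed top with blue lines, 120 x 120 x 18 mm, about 0.4 kg, flat on the board; a few newtons slide it. Origin under its far left (bearing) corner; it extends 120 mm to its own -x and -y. Starts 0.42 to 0.65 rad clockwise (from above) of the jig's axes, bearing corner close to the peg. Squared, its axes are the jig's and its origin is at jig x = y = 0.
- tile_bearing_corner (a point): Far left corner of the tile, half-way up its thickness (tile 0, 0, 9 mm): the corner that bears on the peg. Axes as the tile.
- tile_push_corner (a point): Near right corner of the squared tile (diagonally opposite the peg; at the start the one nearest the robot), half-way up (tile x, y = -120, -120 mm): push the near edge beside it along an arc about the bearing corner (pushed straight at the fence while still askew, the tile tends to jam on the peg).
- tile_fence_corner (a point): Far right corner of the tile, half-way up (tile x, y = 0, -120 mm): it comes to the fence.
- clip (a joint): Hinge of the aluminium clip, vertical axis, rad. 0 = parked, pointing to the jig's -y (right); grows clockwise from above; 1.571 = at its stop, pointing to the jig's -x, over the tile. Starts between 0 and 0.35, stays where left (about 1 N at the knob moves it). Bar 18 mm wide, 7 mm thick, underside 22 mm above the board, 4 mm clear of the tile's body.
- clip_knob (a point): Middle of the red round knob on the clip's free end: upright, 19 mm diameter, from 12 mm below to 13 mm above this point (below that a thinner neck down to the bar, whose top is 19 mm below this point). 100 mm from the hinge axis; may be gripped from above or pushed.
- clip_pivot (a point): Hinge axis of the clip, at the bar's underside, on the post behind the fence, at jig (40, -85, 34) mm.
- slip_jar: Grey-white glazed-slip jar with black lid, 68 mm across, 104 mm high; stands right of the jig. A bystander; origin under its centre.
- sprig_mould: Round tan plaster mould, 66 mm across, 34 mm high; lies beyond the jig. A bystander; origin under its centre.
- slip_bowl: White bowl with blue rim, 150 mm across, 57 mm high; stands left of the jig. A bystander; origin under its centre.
There are look-alikes about, which are no part of the job. Of the things that look like the tile, the larger one is meant.

How it is judged (in metres and radians):
On the way, in this order (a step that is already met when the one before it is completed fails the run):
1. the tile is being turned with its left edge bearing on the peg (over 0.3 N), not yet square (contact force between tile and peg above 0.3 N and angle between the x axis of tile and the x axis of jig, either way round above 0.08 rad and contact force between the fingers and tile above 0.3 N), for 0.15 s.
2. the tile lies square: far edge flush on the fence, left edge at the peg (angle between the x axis of tile and the x axis of jig, either way round below 0.04 rad and x of tile_bearing_corner in the frame of jig above -0.005 m and x of tile_fence_corner in the frame of jig between -0.004 and 0.004 m and y of tile_bearing_corner in the frame of jig between -0.01 and 0.004 m and height (world z) of tile below 0.015 m and angle between tile's own z axis and vertical below 0.03 rad), for 0.2 s.
3. the clip is swung over the tile to its stop (over 1.47 rad) (value of joint clip above 1.47 rad), for 0.2 s.
At the end, for the whole second after the job is handed in: The tile lies flat on the board, square to the jig within 0.04 rad, both far corners within 4 to 5 mm of the fence's face line, its left edge within 10 mm of the peg line; the clip is over it, within 0.1 rad of its stop; everything released and at rest (all of step 2 and value of joint clip above 1.47 rad and linear speed of tile below 0.01 m/s and contact force between tile and the fingers below 0.05 N); the robot touches nothing.
It fails at once if the tile is lifted or tipped (more than 8 mm or 0.15 rad) (height (world z) of tile above 0.02 m or angle between tile's own z axis and vertical above 0.15 rad).
It fails at once if a bystander (jar, mould or bowl) is moved by more than 20 mm (distance of any of slip_jar, sprig_mould, slip_bowl from where it was at the start of the episode above 0.02 m).
It also fails if it takes over 58 s, if anything falls off the work surface, if the arm or the gripper's body presses on something with over 40 N, if the wrist force passes 120 N, or if a joint passes its speed limit or range.

## Robot

A 6-joint arm with a two-finger parallel gripper is mounted at the origin on a cart in front of the work surface, level with it; the furniture and walls round the work are solid. World frame = base frame: x ahead of the robot, y to its left, z up, the work surface at z = 0. Lengths are in mm, angles in rad, forces in N, time in s.
With the tool pointing down it reaches from about 275 to 825 mm from the base axis. Payload 5.2 kg.
Tool frame: the origin (TCP) lies at the very end of the fingers, on their centre line; the grasp point (between the pads) lies 19 mm behind it; z points along the fingers, y is the line along which they close (so a half turn about z gives the same grasp; the last joint's range is limited). The gripper opens to 93 mm and grips with 3 to 60 N. Pads are 15 mm wide; open, the fingers measure 128 mm over their backs; the gripper's body (75 mm by 188 mm) begins 65 mm behind the grasp point.
Start: joints at [-1.548, 0.259, 1.535, -0, 1.348, -0.203], TCP at [123.158, -536.038, 192.853] pointing down, gripper open.
Joint ranges: [-3.14, 3.14], [-0.91, 2.08], [0.19, 2.58], [-1.22, 4.36], [0.22, 2.71], [-3.12, 3.12]. Speed limits (rad/s): [2.57, 2.57, 3.14, 3.14, 3.14, 3.14].

## Interface

Orientations are given as a 3x3 rotation matrix whose columns are the frame's x, y, z axes.
In Python, from bench import ctrl gives the robot as it stands. The module is installed in compiled form; this text tells all that it offers.
- The arm moves only by the tool play_rows, never from a script. Its argument "series" is a list that holds one entry, the list of rows, each a list of 7 numbers: the shift along the world's x, y, z in cm, then the turn, a rotation vector about the world's x, y, z in rad, then the opening, from -1 (shut) to 1 (fully open). In form: [[[tx, ty, tz, rx, ry, rz, gripper], ...]]. A call has 1 to 10 rows; each row shifts and turns the commanded pose from where the row before left it; what a row does not reach is not made up. A row lasts 1/10 s, in which the tool goes at most 50 mm and 8.59 degrees, less where a joint would pass 70% of its speed; a pose out of reach is approached as far as the arm can. A call with a gripper value outside its range is refused whole. The fingers move at their own pace and stop on an object; "newtons" is the grip in N (left out, the last holds). Time passes only in rows, so rows that do not move let the fingers close. It gives the time, the measured TCP pose, the force, the opening and the grip force at its end, in the units of the state.
- ctrl.get_state(): the state, without advancing time (a new reading comes with each control period).
- ctrl.grab_frame(name): name is "scene" or "top" or "wrist"; returns the picture (384x512x3 uint8, red, green, blue); there is no depth.
- ctrl.camera_params(name): a dict with "intrinsics" (3x3 intrinsics, pixels), "R" (3x3) and "t" (3): a world point X has camera coordinates R X + t. Camera axes: x right, y down, z forward; pixel columns grow to the right and rows downward; lengths in mm; the calibration is good to about 2 mm. A picture is of the moment at which its call begins: read the wrist's pose just before it. camera_params takes no time and is no camera call; for the wrist camera it gives the pose at the moment of the call.
- ctrl.close_job(): hands the job in; it is judged then, once.
The state is a dict: "time": time; "joint_pos": joint angles; "qd": joint speeds; "effort": joint torques, N m; "tcp_pos": TCP position; "ee_rot": TCP orientation; "contact_force": force on the tool from outside, world axes, zero at the start; "torque": the same for the moment, N m; "opening": opening from 0.0 (shut) to 1.0 (fully open); "grip_force": force on a finger pad.
Only numpy, scipy, OpenCV 4.12 (cv2) and the standard library are available. Lean on these libraries where they do the work, as an engineer would, in place of code of your own. Each camera call takes 0.05 s, during which the arm holds its last target. There are 200 camera calls.

## Working session

There is one attempt and no reset: what is moved stays moved. The work goes in short steps, Python scripts to look and compute and a tool call to move; the robot and the scene stay as the last step left them, time stands still between calls to the robot, and variables do not carry over. Pictures are saved under pics/ and viewed, at most 10 in all, crops included, and the job is handed in when it is done.

Besides the shell and the picture viewer there is one more tool, called as name([rows], argument=value, ...), one row to a line, values as JSON. play_rows: Moves the arm, as the interface text tells. Its arguments: {"type":"object","properties":{"series":{"type":"array","items":{"type":"array","items":{"type":"array","items":{"type":"number"}}}},"newtons":{"type":"number"}},"required":["series"]}

```bash
mkdir -p pics; python3 - <<'E'
from bench import ctrl
import cv2,numpy as np
a=ctrl.grab_frame("top");b=ctrl.grab_frame("scene")
np.save('top.npy',a);np.save('scene.npy',b)
cv2.imwrite('pics/top.png',cv2.resize(a[:,:,::-1],(800,600)));cv2.imwrite('pics/scene.png',cv2.resize(b[:,:,::-1],(800,600)))
for n in("top","scene"):
  p=ctrl.camera_params(n);print(n,p['intrinsics'],p['R'],p['t'])
s=ctrl.get_state();print(s['time'],s['tcp_pos'],s['ee_rot'],s['contact_force'])
E
```

```text
top [[480.17080532   0.         257.61950735]
 [  0.         480.17080532 190.93644802]
 [  0.           0.           1.        ]] [[ 1.44351326e-02 -9.99894038e-01  1.88165954e-03]
 [-9.80679074e-01 -1.45248523e-02 -1.95083528e-01]
 [ 1.95090187e-01  9.70752453e-04 -9.80784827e-01]] [ -15.60423656  606.33868326 1238.94443845]
scene [[358.8712417    0.         249.78643795]
 [  0.         358.8712417  194.50459071]
 [  0.           0.           1.        ]] [[-0.74661159 -0.66512282  0.01351927]
 [-0.45849853  0.49973525 -0.73487671]
 [ 0.48202722 -0.55486603 -0.67806596]] [444.12979706 337.18598016 811.84542771]
0.1 [ 123.1433891  -535.5044242   192.11802099] [[ 9.74608203e-01  2.23917051e-01 -6.61898588e-05]
 [ 2.23916864e-01 -9.74606917e-01  1.61123998e-03]
 [ 2.96275010e-04 -1.58514873e-03 -9.99998700e-01]] [-0.06891695 -0.2389009  -0.67437754]
```

View pics/top.png

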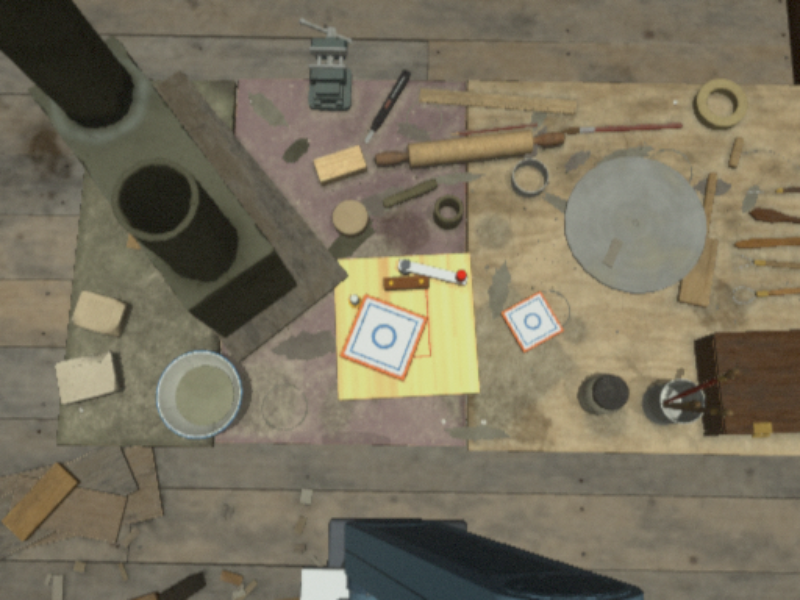

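View pics/scene.png

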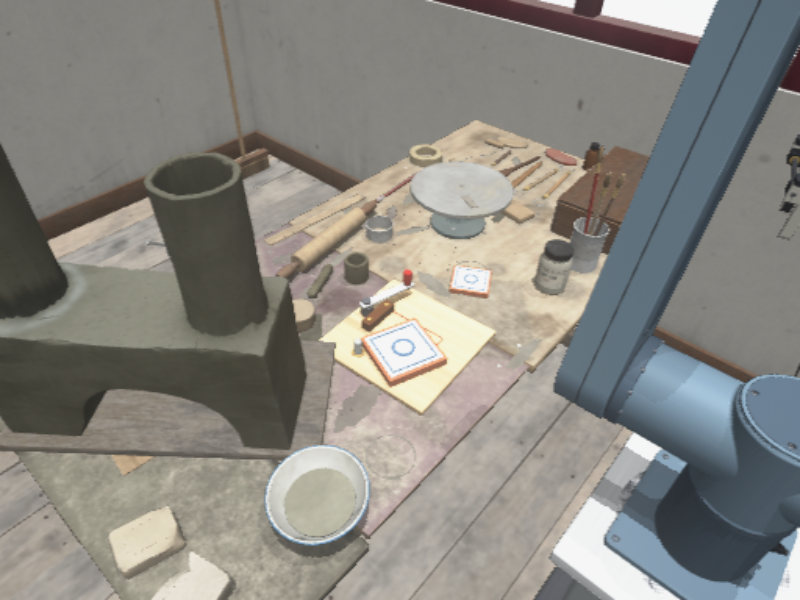

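Top view (800x600 px): two tile-like things: the large one at (384,337) in the jig, and the small one at (533,322) off the jig. The large one is meant: it is larger and lies by the peg at (354,299). The fence is at (405,283), the clip pivot at (404,266) and the red knob at (461,275). I will measure these and confirm them in a crop.

```bash
cat > h.py <<'E'
import numpy as np,cv2
from bench import ctrl
def ray(cam,uv,z):
    p=ctrl.camera_params(cam);R=np.array(p['R']);t=np.array(p['t']);K=np.array(p['intrinsics'])
    uv=np.atleast_2d(uv).astype(float)
    d=np.c_[uv,np.ones(len(uv))]@np.linalg.inv(K).T@R; c=-R.T@t
    return c+d*((z-c[2])/d[:,2])[:,None]
def blob(m,near=None):
    n,l,s,c=cv2.connectedComponentsWithStats(m.astype(np.uint8))
    i=1+np.argmax(s[1:,4]);return l==i,s[i],c[i]
def measure(a):
    hsv=cv2.cvtColor(a,cv2.COLOR_RGB2HSV);H,S,V=[hsv[...,i].astype(int) for i in range(3)]
    reg=np.zeros(H.shape,bool);reg[155:262,205:312]=1
    out={}
    yel=reg&(H>15)&(H<35)&(S>70)&(V>150)
    bm=cv2.morphologyEx(blob(yel)[0].astype(np.uint8),cv2.MORPH_CLOSE,np.ones((3,3)))
    cs=max(cv2.findContours(bm,0,1)[0],key=cv2.contourArea)
    P=ray('top',cs[:,0],12)[:,:2].astype(np.float32);out['board']=cv2.minAreaRect(P)
    wh=reg&((S<60)|((H>95)&(H<130)))&(V>110);wh[:192]=0 if 0 else wh[:192]
    w=blob(wh)[0];cs=max(cv2.findContours(w.astype(np.uint8),0,1)[0],key=cv2.contourArea)
    P=ray('top',cs[:,0],30)[:,:2].astype(np.float32);out['glaze']=cv2.minAreaRect(P)
    red=reg&((H<6)|(H>174))&(S>180)&(V>120);r,s,c=blob(red);out['knob']=ray('top',c,70)[0],s
    return out
E
python3 - <<'E'
from h import *
a=np.load('top.npy')
for k,v in measure(a).items():
  print(k,v)
  if k!='knob': print(cv2.boxPoints(v))
c=a[150:270,200:370];cv2.imwrite('pics/crop.png',cv2.resize(c[:,:,::-1],None,fx=4.7,fy=4.7,interpolation=cv2.INTER_CUBIC))
b=np.load('scene.npy');
E
```

```text
board ((578.281982421875, -25.884048461914062), (273.45819091796875, 279.66973876953125), 3.8277907371520996)
[[ 432.52283  104.51112]
 [ 451.193   -174.53471]
 [ 724.04114 -156.27922]
 [ 705.371    122.76662]]
glaze ((545.0813598632812, 25.89514923095703), (107.15392303466797, 107.212158203125), 69.98262786865234)
[[476.37402    -6.0955353]
 [577.1094    -42.7948   ]
 [613.7887     57.885834 ]
 [513.05334    94.5851   ]]
knob (array([ 647.81542088, -106.5772455 ,   70.        ]), array([293, 173,   5,   6,  22], dtype=int32))
```

View pics/crop.png

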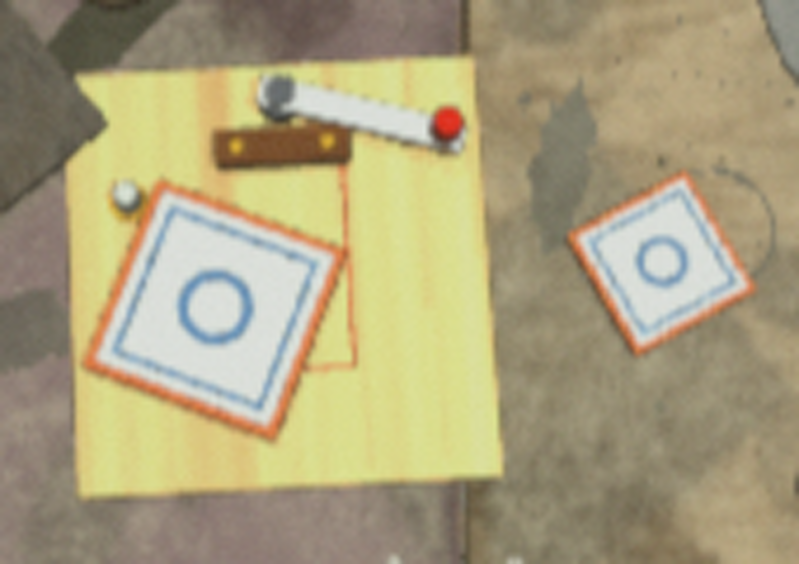

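The crop confirms it: the larger tile has its far left corner at crop (160,182) beside the peg (126,194). The fence is at (282,146), the clip hinge at (278,92) and the knob at (447,123). The board mask leaked, so I'll fit the jig from its corners.

```bash
cat >> h.py <<'E'
def jigfit():
    px=[(80,497,12,-190,45),(503,477,12,-190,-205),(473,57,12,65,-205),(355,366,12,-120,-120),(126,192,43,-16,8),(279,91,41,40,-85),(352,160,32,0,-125),(216,168,32,0,-45)]
    W=np.array([ray('top',(u/4.7+200-.4,v/4.7+150-.4),z)[0,:2] for u,v,z,_,_ in px]);J=np.array([p[3:] for p in px],float)
    wc,jc=W.mean(0),J.mean(0);A=(J-jc);B=W-wc
    th=np.arctan2((A[:,0]*B[:,1]-A[:,1]*B[:,0]).sum(),(A*B).sum())
    R=np.array([[np.cos(th),-np.sin(th)],[np.sin(th),np.cos(th)]]);o=wc-R@jc
    return th,R,o,W-(J@R.T+o)
E
python3 - <<'E'
from h import *
th,R,o,res=jigfit();print(th,o);print(res.round(1))
w=lambda *p:(R@np.array(p,float)+o).round(1)
a=np.load('top.npy');m=measure(a);c=np.array(m['glaze'][0]);b=cv2.boxPoints(m['glaze'])
e=b[2]-b[1]; ta=np.arctan2(e[1],e[0])-np.pi/2   # edge along tile y
print('tile ang',ta,'rel',ta-th)
T=np.array([[np.cos(ta),-np.sin(ta)],[np.sin(ta),np.cos(ta)]])
bc=c+T@[60,60];print('bearing world',bc,'jig',R.T@(bc-o),'push corner',c+T@[-60,-60],'fence corner',c+T@[60,-60])
print('peg',w(-16,8),'pivot',w(40,-85),'knob',m['knob'][0],'jig',R.T@(m['knob'][0][:2]-o))
print('squared: push corner',w(-120,-120))
for q in [(105,255),(310,340),(215,365)]:
  pass
# stove corner and tall bits, mould, jar (800x600 px)
for n,u,v,z in [('stove base',345,275,20),('stove',295,265,150),('mould',350,217,34),('jar',605,390,104),('bowl',199,394,57),('ring',448,212,40)]:
  print(n,ray('top',(u*.64,v*.64),z)[0].round())
E
```

```text
0.06530753916502627 [625.79207086  72.07859827]
[[ 1.6 -1.8]
 [ 0.5  1.6]
 [-1.6  1.7]
 [-0.1 -1.1]
 [ 0.6 -0.2]
 [ 1.1  0.6]
 [-0.6 -0.5]
 [-1.4 -0.3]]
tile ang -0.34936905 rel -0.4146765882372919
bearing world [621.99499619  61.73218143] jig [ -4.46419895 -10.0765592 ] push corner [468.16772354  -9.94188297] fence corner [580.91839206 -51.0184871 ]
peg [609.3  79. ] pivot [671.3 -10.1] knob [ 647.81542088 -106.5772455    70.        ] jig [  10.31711965 -179.71225752]
squared: push corner [513.9 -55.5]
stove base [656.  97.  20.]
stove [641. 168. 150.]
mould [760.  90.  34.]
jar [ 450. -339.  104.]
bowl [437. 335.  57.]
ring [770. -86.  40.]
```

```bash
cat >> h.py <<'E'
R2=lambda a:np.array([[np.cos(a),-np.sin(a)],[np.sin(a),np.cos(a)]])
def tool(rel,corner,cy=-98,gap=0):
    th,R,o,_=jigfit()
    return R@(np.array(corner)+R2(rel)@[-120-7.5-gap,cy])+o, th+rel-np.pi/2
def toolang():
    e=np.array(ctrl.get_state()['ee_rot']);return np.arctan2(e[1,1],e[0,1])
E
python3 - <<'E'
from h import *
s=ctrl.get_state();p=np.array(s['tcp_pos']);print(p,toolang())
q,a=tool(-.415,(-4.5,-10),gap=15);print('start',q,a, 'shift',q-p[:2],a-toolang())
peg=np.array([-16,8.])
def cor(rel,along): # peg touches left edge at tile x=-along
    return peg-R2(rel)@[-along,8.]
prev=None
for r in np.linspace(-.415,0,9):
    c=cor(r,16) ; q,a=tool(r,c); print(round(r,3),c.round(1),q.round(1),None if prev is None else (q-prev).round(2)); prev=q
E
```

```text
[ 123.1433891  -535.5044242   192.11802099] -1.344964307792758
start [454.50297067  18.55915283] -1.9204887876298704 shift [331.35958157 554.06357702] -0.5755244798371124
-0.415 [-4.6 -5.8] [468.2  17.6] None
-0.363 [-3.9 -5.2] [471.6  10.4] [ 3.37 -7.23]
-0.311 [-3.2 -4.5] [475.4   3.4] [ 3.74 -7.05]
-0.259 [-2.6 -3.8] [479.5  -3.5] [ 4.1  -6.84]
-0.208 [-2.  -3.1] [483.9 -10.1] [ 4.45 -6.62]
-0.156 [-1.4 -2.4] [488.7 -16.5] [ 4.79 -6.38]
-0.104 [-0.9 -1.6] [493.8 -22.6] [ 5.11 -6.13]
-0.052 [-0.4 -0.8] [499.2 -28.5] [ 5.43 -5.85]
0.0 [0. 0.] [505. -34.] [ 5.72 -5.56]
```

play_rows([
  [[2.0, 3.5, 0, 0, 0, -0.06, -1], [2.0, 3.5, 0, 0, 0, -0.06, -1], [2.0, 3.5, 0, 0, 0, -0.06, -1], [2.0, 3.5, 0, 0, 0, -0.06, -1], [2.0, 3.5, 0, 0, 0, -0.06, -1], [2.0, 3.5, 0, 0, 0, -0.06, -1], [2.0, 3.5, 0, 0, 0, -0.06, -1], [2.0, 3.5, 0, 0, 0, -0.06, -1], [2.0, 3.5, 0, 0, 0, -0.06, -1], [2.0, 3.5, 0, 0, 0, -0.04, -1]],
], newtons=20)

```text
time: 1.1
tcp_pos: [323.4, -184.4, 192.7]
ee_rot: [[0.937, -0.349, 0.0], [-0.349, -0.937, 0.0], [-0.0, -0.0, -1.0]]
contact_force: [0.3, -0.0, -0.2]
opening: 0.191
grip_force: 0.0
```

play_rows([
  [[2.2, 3.4, -2, 0, 0, 0, -1], [2.2, 3.4, -2, 0, 0, 0, -1], [2.2, 3.4, -2, 0, 0, 0, -1], [2.2, 3.4, -2, 0, 0, 0, -1], [2.2, 3.4, -2, 0, 0, 0, -1], [2.1, 3.3, -1, 0, 0, 0, -1], [0, 0, 0, 0, 0, 0, -1], [0, 0, 0, 0, 0, 0, -1]],
])

```text
time: 1.9
tcp_pos: [453.5, 17.6, 82.3]
ee_rot: [[0.939, -0.344, -0.002], [-0.344, -0.939, 0.0], [-0.002, 0.001, -1.0]]
contact_force: [-0.6, -0.9, 0.6]
opening: 0.002
grip_force: 0.0
```

play_rows([
  [[0, 0, -2, 0, 0, 0, -1], [0, 0, -2, 0, 0, 0, -1], [0, 0, -1.2, 0, 0, 0, -1], [0, 0, -0.6, 0, 0, 0, -1], [0, 0, -0.5, 0, 0, 0, -1], [0, 0, 0, 0, 0, 0, -1]],
])

```text
time: 2.5
tcp_pos: [454.0, 16.3, 19.9]
ee_rot: [[0.938, -0.348, -0.0], [-0.348, -0.938, -0.0], [-0.0, 0.0, -1.0]]
contact_force: [0.4, -0.3, 0.9]
opening: 0.006
grip_force: 0.0
```

```bash
python3 - <<'E'
from h import *
s=ctrl.get_state();print(s['tcp_pos'],toolang(),s['contact_force'])
a=ctrl.grab_frame("scene");cv2.imwrite('pics/s2.png',cv2.resize(a[160:300,180:360,::-1],None,fx=4,fy=4,interpolation=cv2.INTER_CUBIC))
E
```

```text
[453.99233763  16.25771657  19.94289768] -1.9261063194857222 [ 0.36944963 -0.29170889  0.94754387]
```

View pics/s2.png

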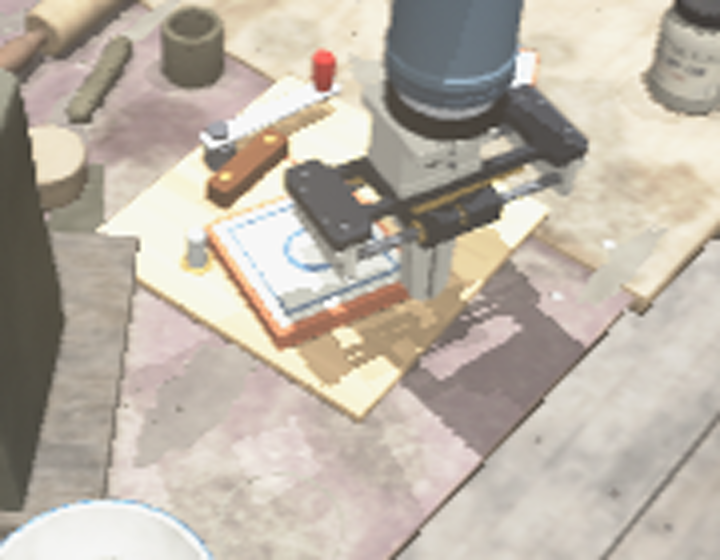

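Fingers stand just before the near edge, right part, at crop (430,280). Clip and peg are clear. I'll push now.

play_rows([
  [[0.6, -0.2, 0, 0, 0, 0, -1], [0.4, -0.15, 0, 0, 0, 0, -1], [0.3, -0.1, 0, 0, 0, 0, -1], [0.3, -0.15, 0, 0, 0, 0.0, -1], [0.25, -0.25, 0, 0, 0, 0.026, -1], [0.2, -0.35, 0, 0, 0, 0.026, -1], [0.2, -0.35, 0, 0, 0, 0.026, -1]],
])

```text
time: 3.25
tcp_pos: [477.0, 1.4, 19.9]
ee_rot: [[0.962, -0.271, 0.0], [-0.271, -0.962, 0.0], [0.0, -0.0, -1.0]]
contact_force: [-0.7, 0.4, -0.4]
opening: 0.004
grip_force: 0.0
```

play_rows([
  [[0.2, -0.35, 0, 0, 0, 0.026, -1], [0.2, -0.35, 0, 0, 0, 0.026, -1], [0.2, -0.35, 0, 0, 0, 0.026, -1]],
])

```text
time: 3.55
tcp_pos: [482.9, -9.2, 19.9]
ee_rot: [[0.981, -0.196, -0.0], [-0.196, -0.981, 0.0], [-0.0, -0.0, -1.0]]
contact_force: [0.3, 0.4, -0.5]
opening: 0.006
grip_force: 0.0
```

```bash
cat >> h.py <<'E'
def report(name=None):
    s=ctrl.get_state();print(s['time'],np.round(s['tcp_pos'],1),toolang(),np.round(s['contact_force'],1))
    a=ctrl.grab_frame("top")
    if name: cv2.imwrite('pics/'+name,cv2.resize(a[150:270,200:370,::-1],None,fx=4.7,fy=4.7,interpolation=cv2.INTER_CUBIC))
E
python3 -c "
from h import *
report('t3.png')"
```

```text
3.55 [482.9  -9.2  19.9] -1.7677324315791456 [ 0.3  0.4 -0.5]
```

View pics/t3.png

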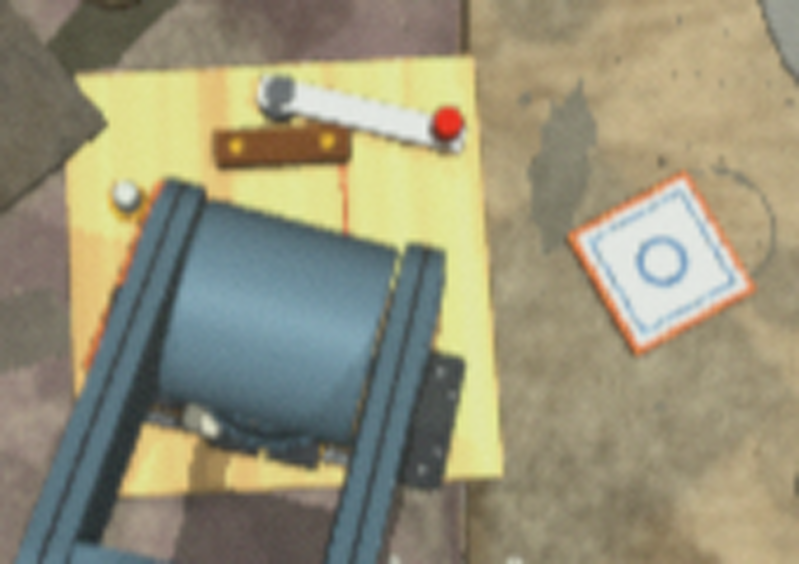

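The top view is hidden by the arm, so I use the scene camera instead.

```bash
python3 - <<'E'
from h import *
a=ctrl.grab_frame("scene");cv2.imwrite('pics/s4.png',cv2.resize(a[190:280,210:320,::-1],None,fx=6,fy=6,interpolation=cv2.INTER_CUBIC))
E
```

```text
(no output)
```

View pics/s4.png

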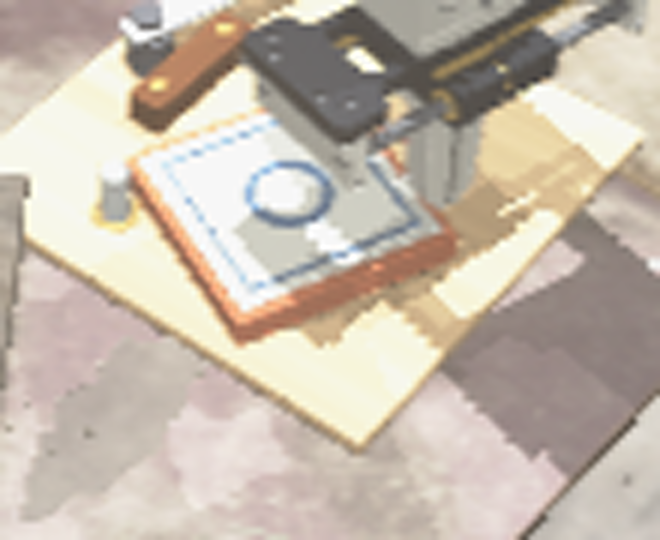

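The finger has slipped past the near-right corner: the corner is at (455,240) and the finger at (440,180), right of it. I measure the tile from its top corners.

```bash
cat >> h.py <<'E'
def tilepose(bl,nl,pr,f=6,off=(210,190)):
    W=np.array([ray('scene',(u/f+off[0]-.4,v/f+off[1]-.4),30)[0,:2] for u,v in (bl,nl,pr)])
    th,R,o,_=jigfit();J=(W-o)@R
    print('jig corners bear,nearleft,push',J.round(1).tolist())
    for d in (J[0]-J[1],): print('ang x',np.arctan2(d[1],d[0]),np.linalg.norm(d))
    d=J[1]-J[2];print('ang y',np.arctan2(-d[0],d[1]),np.linalg.norm(d))
    print('push world',W[2])
E
python3 - <<'E'
from h import *
tilepose((130,160),(238,322),(457,234))
print('peg check',(ray('scene',(117/6+210-.4,172/6+190-.4),43)[0,:2]-jigfit()[2])@jigfit()[1])
E
```

```text
jig corners bear,nearleft,push [[-12.4, -10.6], [-116.4, 36.7], [-164.6, -70.3]]
ang x -0.4266483568073487 114.33123858546361
ang y -0.4226358868258584 117.37877288791883
push world [466.13888754  -8.81465704]
peg check [-20.89760357   8.76507033]
```

```bash
python3 - <<'E'
from h import *
f=lambda u,v,k,ox,oy,z=20:ray('scene',(u/k+ox-.4,v/k+oy-.4),z)[0].round(1)
print('s2 finger bottom',f(413,290,4,180,160),f(430,298,4,180,160),f(445,285,4,180,160),'tcp 454,16.3')
print('s4 finger bottom',f(420,190,6,210,190,30),f(455,205,6,210,190),f(470,190,6,210,190),'tcp 483,-9')
a=ctrl.grab_frame("wrist");cv2.imwrite('pics/w5.png',a[:,:,::-1])
E
```

```text
s2 finger bottom [ 4.69e+02 -2.00e-01  2.00e+01] [455.5  -2.4  20. ] [455.  -19.5  20. ] tcp 454,16.3
s4 finger bottom [496.8 -19.4  30. ] [483.3 -30.9  20. ] [483.9 -43.8  20. ] tcp 483,-9
```

View pics/w5.png

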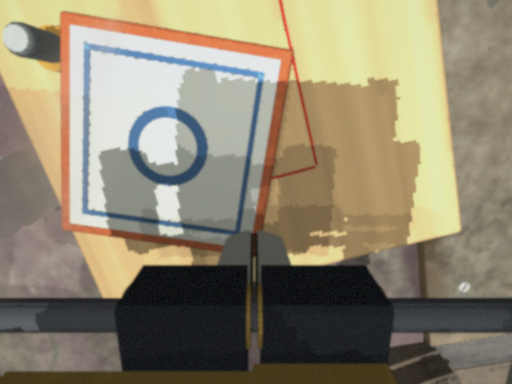

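The wrist view is clear: bearing corner (62,12) near the peg, far right corner (292,50), near-left corner (63,230). The fingertips are at (255,240), just at the near-right corner. I'll measure with this camera.

```bash
cat >> h.py <<'E'
def wpose(show=True):
    a=ctrl.grab_frame('wrist');np.save('w.npy',a)
    hsv=cv2.cvtColor(a,cv2.COLOR_RGB2HSV).astype(int)
    org=((hsv[...,0]<14)|(hsv[...,0]>175))&(hsv[...,1]>130)&(hsv[...,2]>70)
    return a,org
def wcorn(*uv):
    th,R,o,_=jigfit();W=ray('wrist',uv,30)[:,:2];J=(W-o)@R;return W.round(1),J.round(1)
E
python3 - <<'E'
from h import *
W,J=wcorn((62,12),(292,50),(63,230));print(W,J)
d=J[0]-J[1];print(np.arctan2(-d[0],d[1]),np.linalg.norm(d));d=J[0]-J[2];print(np.arctan2(d[1],d[0]),np.linalg.norm(d))
th,R,o,_=jigfit()
print('peg top',(ray('wrist',(18,38),43)[0,:2]-o)@R,'red corner',(ray('wrist',(316,163),12)[0,:2]-o)@R)
c=ctrl.camera_params('wrist');s=ctrl.get_state()
for z in (20,30):
  p=np.r_[s['tcp_pos'][:2],z];q=np.array(c['R'])@p+c['t'];q=np.array(c['intrinsics'])@q;print(q[:2]/q[2])
E
```

```text
[[619.   62. ]
 [579.1 -47.7]
 [508.1 103. ]] [[  -7.5   -9.6]
 [ -54.4 -116.4]
 [-115.4   38.6]]
-0.4137849437016993 116.6441168683616
-0.42011452408040634 118.17635127215598
peg top [-16.97793904   9.29550047] red corner [-119.28168858 -118.53285205]
[255.15642848 227.84549246]
[255.23167649 234.03484041]
```

By image and kinematics the fingertips overlap the tile's corner, yet the tile has not moved, so the tips probably ride higher than reported. I'll back off and feel for the board in front of the near edge.

play_rows([
  [[-1.9, 0.7, 0, 0, 0, -0.05, -1], [-1.9, 0.7, 0, 0, 0, -0.05, -1], [0.4, 1.2, 0, 0, 0, -0.05, -1], [0.5, 1.3, 0, 0, 0, 0, -1], [0, 0, 0, 0, 0, 0, -1], [0, 0, -0.2, 0, 0, 0, -1], [0, 0, -0.2, 0, 0, 0, -1], [0, 0, 0, 0, 0, 0, -1]],
])

```text
time: 4.5
tcp_pos: [453.2, 29.6, 15.4]
ee_rot: [[0.94, -0.342, -0.001], [-0.342, -0.94, 0.0], [-0.001, 0.0, -1.0]]
contact_force: [-0.9, 0.0, -0.4]
opening: 0.008
grip_force: 0.0
```

play_rows([
  [[0, 0, -0.15, 0, 0, 0, -1], [0, 0, 0, 0, 0, 0, -1]],
])

```text
time: 4.7
tcp_pos: [453.5, 29.7, 14.1]
ee_rot: [[0.94, -0.342, -0.0], [-0.342, -0.94, 0.0], [-0.0, 0.0, -1.0]]
contact_force: [-0.6, -0.3, 0.5]
opening: 0.007
grip_force: 0.0
```

```bash
python3 - <<'E'
from h import *
s=ctrl.get_state();print(s['time'],s['tcp_pos'],toolang(),s['contact_force'],s['opening'])
a,org=wpose()
c=a[130:300,140:380];cv2.imwrite('pics/w6.png',cv2.resize(c[:,:,::-1],None,fx=3.2,fy=3.2,interpolation=cv2.INTER_CUBIC))
b=ctrl.grab_frame('scene')[190:270,220:320];
cv2.imwrite('pics/s6.png',cv2.resize(b[:,:,::-1],None,fx=7,fy=7,interpolation=cv2.INTER_CUBIC))
A=cv2.imread('pics/w6.png');B=cv2.imread('pics/s6.png');B=cv2.resize(B,(400,320));A=cv2.resize(A,(400,283))
m=np.zeros((320,800,3),np.uint8);m[:283,:400]=A;m[:,400:]=B;cv2.imwrite('pics/m6.png',m)
E
```

```text
4.7 [453.47178028  29.71141503  14.12206304] -1.9195387183742443 [-0.5719685  -0.25290213  0.52418311] 0.0069207865065092165
```

View pics/m6.png

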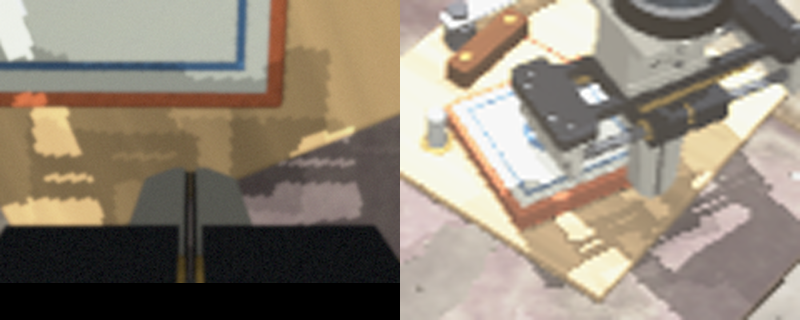

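play_rows([
  [[0, 0, -0.1, 0, 0, 0, -1], [0, 0, -0.1, 0, 0, 0, -1], [0, 0, 0, 0, 0, 0, -1]],
])

```text
time: 5.1
tcp_pos: [453.5, 30.0, 12.2]
ee_rot: [[0.94, -0.341, -0.0], [-0.341, -0.94, 0.0], [-0.0, 0.0, -1.0]]
contact_force: [0.2, -0.5, -0.6]
opening: 0.004
grip_force: 0.0
```

```bash
python3 - <<'E'
from h import *
c=ctrl.camera_params('wrist');s=ctrl.get_state();print(s['tcp_pos'],s['contact_force'],-np.array(c['R']).T@c['t'])
W,J=wcorn((140+0.6*282,130+.6*104));print('push corner',W,J)
for z in (12,20,30,40):
  p=np.r_[s['tcp_pos'][:2],z];q=np.array(c['R'])@p+c['t'];q=np.array(c['intrinsics'])@q;q=q[:2]/q[2];print(z,q,(q-[140,130])/.6)
E
```

```text
[453.54792554  29.98076598  12.24497851] [ 0.22972995 -0.48833867 -0.56403703] [525.50102726   4.8911771  204.09653769]
push corner [[469.6  -7.6]] [[-161.   -69.4]]
12 [255.0734178  227.42377555] [191.78902967 162.37295925]
20 [255.13040329 232.30408949] [191.88400549 170.50681582]
30 [255.20817862 238.96487307] [192.01363104 181.60812178]
40 [255.29431927 246.34207338] [192.15719878 193.90345564]
```

play_rows([
  [[0, 0, -0.1, 0, 0, 0, -1], [0, 0, -0.1, 0, 0, 0, -1]],
])

```text
time: 5.3
tcp_pos: [453.7, 30.0, 10.3]
ee_rot: [[0.94, -0.341, 0.0], [-0.341, -0.94, 0.0], [0.0, -0.0, -1.0]]
contact_force: [0.2, -0.2, -0.0]
opening: 0.007
grip_force: 0.0
```

play_rows([
  [[0, 0, -0.1, 0, 0, 0, -1], [0, 0, 0, 0, 0, 0, -1]],
])

```text
time: 5.5
tcp_pos: [453.5, 30.0, 9.2]
ee_rot: [[0.94, -0.341, -0.0], [-0.341, -0.94, 0.0], [-0.0, 0.0, -1.0]]
contact_force: [0.6, 0.1, -0.4]
opening: 0.005
grip_force: 0.0
```

play_rows([
  [[0, 0, -0.2, 0, 0, 0, -1], [0, 0, 0, 0, 0, 0, -1]],
])

```text
time: 5.7
tcp_pos: [453.5, 30.0, 7.1]
ee_rot: [[0.94, -0.341, -0.0], [-0.341, -0.94, 0.0], [-0.0, 0.0, -1.0]]
contact_force: [-1.0, 0.5, -0.2]
opening: 0.005
grip_force: 0.0
```

play_rows([
  [[0, 0, -0.2, 0, 0, 0, -1], [0, 0, 0, 0, 0, 0, -1]],
])

```text
time: 5.9
tcp_pos: [453.5, 30.0, 5.1]
ee_rot: [[0.94, -0.341, -0.0], [-0.341, -0.94, 0.0], [-0.0, 0.0, -1.0]]
contact_force: [-0.3, 0.5, -0.0]
opening: 0.006
grip_force: 0.0
```

play_rows([
  [[0, 0, -0.2, 0, 0, 0, -1], [0, 0, 0, 0, 0, 0, -1]],
])

```text
time: 6.1
tcp_pos: [453.5, 30.0, 3.1]
ee_rot: [[0.94, -0.341, -0.0], [-0.341, -0.94, 0.0], [-0.0, 0.0, -1.0]]
contact_force: [-0.0, 1.2, -0.8]
opening: 0.003
grip_force: 0.0
```

play_rows([
  [[0, 0, -0.15, 0, 0, 0, -1], [0, 0, 0, 0, 0, 0, -1]],
])

```text
time: 6.3
tcp_pos: [453.5, 30.0, 1.7]
ee_rot: [[0.94, -0.341, -0.0], [-0.341, -0.94, 0.0], [-0.0, 0.0, -1.0]]
contact_force: [-0.6, 0.0, 0.3]
opening: 0.005
grip_force: 0.0
```

play_rows([
  [[0, 0, -0.15, 0, 0, 0, -1], [0, 0, 0, 0, 0, 0, -1]],
])

```text
time: 6.5
tcp_pos: [453.5, 30.0, 0.2]
ee_rot: [[0.94, -0.341, -0.0], [-0.341, -0.94, 0.0], [-0.0, 0.0, -1.0]]
contact_force: [0.3, 0.7, 0.0]
opening: 0.008
grip_force: 0.0
```

play_rows([
  [[0, 0, -0.15, 0, 0, 0, -1], [0, 0, 0, 0, 0, 0, -1]],
])

```text
time: 6.7
tcp_pos: [453.6, 30.0, -1.3]
ee_rot: [[0.94, -0.341, -0.0], [-0.341, -0.94, 0.0], [-0.0, 0.0, -1.0]]
contact_force: [0.1, -0.0, 0.7]
opening: 0.006
grip_force: 0.0
```

play_rows([
  [[0, 0, -0.15, 0, 0, 0, -1], [0, 0, 0, 0, 0, 0, -1]],
])

```text
time: 6.9
tcp_pos: [453.5, 30.0, -2.8]
ee_rot: [[0.94, -0.341, -0.0], [-0.341, -0.94, 0.0], [-0.0, 0.0, -1.0]]
contact_force: [0.3, -0.9, 0.1]
opening: 0.006
grip_force: 0.0
```

play_rows([
  [[0, 0, -0.15, 0, 0, 0, -1], [0, 0, 0, 0, 0, 0, -1]],
])

```text
time: 7.1
tcp_pos: [453.5, 30.0, -4.3]
ee_rot: [[0.94, -0.341, -0.0], [-0.341, -0.94, 0.0], [-0.0, 0.0, -1.0]]
contact_force: [-0.5, -0.4, 0.9]
opening: 0.008
grip_force: 0.0
```

play_rows([
  [[0, 0, -0.15, 0, 0, 0, -1], [0, 0, 0, 0, 0, 0, -1]],
])

```text
time: 7.3
tcp_pos: [453.5, 30.0, -5.8]
ee_rot: [[0.94, -0.341, -0.0], [-0.341, -0.94, 0.0], [-0.0, 0.0, -1.0]]
contact_force: [0.1, 0.1, 0.1]
opening: 0.007
grip_force: 0.0
```

```bash
python3 - <<'E'
from h import *
w=ctrl.grab_frame('wrist')[130:300,140:380];b=ctrl.grab_frame('scene')[190:270,220:320]
A=cv2.resize(w,(400,283),interpolation=cv2.INTER_CUBIC);B=cv2.resize(b,(400,320),interpolation=cv2.INTER_CUBIC)
m=np.zeros((320,800,3),np.uint8);m[:283,:400]=A;m[:,400:]=B;cv2.imwrite('pics/m7.png',m[...,::-1])
c=ctrl.camera_params('wrist');print(-np.array(c['R']).T@c['t'])
E
```

```text
[525.54894364   4.87683852 186.1864736 ]
```

View pics/m7.png

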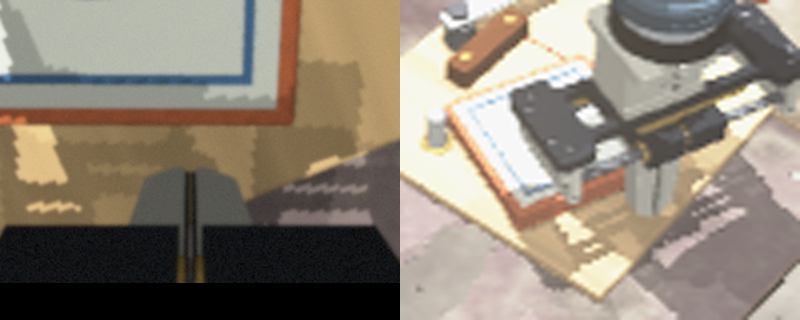

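The picture shows the tips still well above the board. By the wrist-image geometry they end about 20 mm higher than the reported TCP. I'll continue the guarded descent.

play_rows([
  [[0, 0, -0.2, 0, 0, 0, -1], [0, 0, 0, 0, 0, 0, -1]],
])

```text
time: 7.6
tcp_pos: [453.5, 30.0, -7.8]
ee_rot: [[0.94, -0.341, -0.0], [-0.341, -0.94, 0.0], [-0.0, 0.0, -1.0]]
contact_force: [-0.6, -0.1, 0.4]
opening: 0.008
grip_force: 0.0
```

play_rows([
  [[0, 0, -0.15, 0, 0, 0, -1], [0, 0, 0, 0, 0, 0, -1]],
])

```text
time: 7.8
tcp_pos: [453.5, 30.0, -9.3]
ee_rot: [[0.94, -0.341, -0.0], [-0.341, -0.94, 0.0], [-0.0, 0.0, -1.0]]
contact_force: [-1.1, 0.3, 0.3]
opening: 0.003
grip_force: 0.0
```

play_rows([
  [[0, 0, -0.1, 0, 0, 0, -1], [0, 0, 0, 0, 0, 0, -1]],
])

```text
time: 8.0
tcp_pos: [453.6, 30.0, -10.3]
ee_rot: [[0.94, -0.341, -0.0], [-0.341, -0.94, 0.0], [-0.0, 0.0, -1.0]]
contact_force: [0.1, -0.4, 0.2]
opening: 0.011
grip_force: 0.0
```

play_rows([
  [[0, 0, -0.1, 0, 0, 0, -1], [0, 0, 0, 0, 0, 0, -1]],
])

```text
time: 8.2
tcp_pos: [453.6, 30.0, -11.2]
ee_rot: [[0.94, -0.341, -0.0], [-0.341, -0.94, 0.0], [-0.0, 0.0, -1.0]]
contact_force: [0.4, -0.7, 0.1]
opening: 0.003
grip_force: 0.0
```

play_rows([
  [[0, 0, -0.1, 0, 0, 0, -1], [0, 0, 0, 0, 0, 0, -1]],
])

```text
time: 8.4
tcp_pos: [453.6, 30.0, -12.3]
ee_rot: [[0.94, -0.341, -0.0], [-0.341, -0.94, 0.0], [-0.0, 0.0, -1.0]]
contact_force: [0.2, 0.2, -0.2]
opening: 0.003
grip_force: 0.0
```

play_rows([
  [[0, 0, -0.1, 0, 0, 0, -1], [0, 0, 0, 0, 0, 0, -1]],
])

```text
time: 8.6
tcp_pos: [453.6, 30.0, -13.2]
ee_rot: [[0.94, -0.341, -0.0], [-0.341, -0.94, 0.0], [-0.0, 0.0, -1.0]]
contact_force: [0.2, 0.1, 0.0]
opening: 0.007
grip_force: 0.0
```

play_rows([
  [[0.6, -0.2, 0, 0, 0, 0, -1], [0.6, -0.2, 0, 0, 0, 0, -1], [0.4, -0.15, 0, 0, 0, 0, -1], [0.2, -0.1, 0, 0, 0, 0, -1]],
])

```text
time: 9.0
tcp_pos: [470.4, 23.8, -13.4]
ee_rot: [[0.94, -0.341, -0.003], [-0.341, -0.94, 0.001], [-0.003, 0.0, -1.0]]
contact_force: [-6.1, 2.3, 5.3]
opening: -0.0
grip_force: 3.1
```

play_rows([
  [[0.2, -0.07, 0, 0, 0, 0, -1], [0, 0, 0, 0, 0, 0, -1]],
])

```text
time: 9.2
tcp_pos: [470.6, 23.7, -13.5]
ee_rot: [[0.94, -0.341, -0.006], [-0.341, -0.94, 0.002], [-0.006, 0.001, -1.0]]
contact_force: [-8.5, 2.6, 8.3]
opening: 0.002
grip_force: 4.9
```

play_rows([
  [[0.2, -0.07, 0, 0, 0, 0, -1], [0.2, -0.07, 0, 0, 0, 0, -1]],
])

```text
time: 9.4
tcp_pos: [470.5, 23.7, -13.6]
ee_rot: [[0.94, -0.341, -0.013], [-0.341, -0.94, 0.004], [-0.014, 0.001, -1.0]]
contact_force: [-20.9, 7.9, 26.6]
opening: 0.007
grip_force: 14.0
```

Contact at the expected place, but the tool is being pushed up (27 N). I'll back off and look at where the contact was.

```bash
python3 - <<'E'
from h import *
s=ctrl.get_state();print(s['torque'],s['contact_force'],s['effort'])
c=ctrl.camera_params('scene');R=np.array(c['R']);K=np.array(c['intrinsics'])
# m7 pose: TCP 453.5,30,-5.8 ; scene px of finger bottom / leg bottom
C=-R.T@c['t']
for n,u,v in [('finger bottom L',635,212),('finger bottom mid',652,217),('finger bot R',672,208),('leg bottom',570,200)]:
  for z in (0,12,20,30,40,60,80):
    P=ray('scene',(220+(u-400)/4,190+v/4),z)[0]; d=P[:2]-[453.5,30]
    print(n,z,'tool-fwd',round(d@[.94,-.341]),'left',round(d@[.341,.94]),end=' | ')
  print()
E
```

```text
[1.5412475  3.66577663 0.03814919] [-20.892939     7.86469521  26.57176365] [ -4.37475845 -33.32540631 -27.04278767  -1.08130351  -7.98386872
   0.06690745]
finger bottom L 0 tool-fwd 10 left -2 | finger bottom L 12 tool-fwd 2 left 4 | finger bottom L 20 tool-fwd -4 left 8 | finger bottom L 30 tool-fwd -10 left 13 | finger bottom L 40 tool-fwd -17 left 18 | finger bottom L 60 tool-fwd -31 left 28 | finger bottom L 80 tool-fwd -44 left 38 | 
finger bottom mid 0 tool-fwd 0 left -10 | finger bottom mid 12 tool-fwd -8 left -4 | finger bottom mid 20 tool-fwd -13 left 0 | finger bottom mid 30 tool-fwd -20 left 5 | finger bottom mid 40 tool-fwd -26 left 10 | finger bottom mid 60 tool-fwd -39 left 21 | finger bottom mid 80 tool-fwd -53 left 31 | 
finger bot R 0 tool-fwd 1 left -27 | finger bot R 12 tool-fwd -7 left -21 | finger bot R 20 tool-fwd -13 left -16 | finger bot R 30 tool-fwd -19 left -11 | finger bot R 40 tool-fwd -26 left -6 | finger bot R 60 tool-fwd -39 left 5 | finger bot R 80 tool-fwd -52 left 15 | 
leg bottom 0 tool-fwd 41 left 34 | leg bottom 12 tool-fwd 32 left 39 | leg bottom 20 tool-fwd 27 left 43 | leg bottom 30 tool-fwd 19 left 47 | leg bottom 40 tool-fwd 12 left 52 | leg bottom 60 tool-fwd -2 left 61 | leg bottom 80 tool-fwd -16 left 70 |
```

play_rows([
  [[-0.6, 0.2, 0, 0, 0, 0, -1], [-0.6, 0.2, 0, 0, 0, 0, -1], [0, 0, 0, 0, 0, 0, -1]],
])

```text
time: 9.7
tcp_pos: [465.3, 25.5, -13.2]
ee_rot: [[0.94, -0.341, 0.0], [-0.341, -0.94, -0.0], [0.0, 0.0, -1.0]]
contact_force: [0.1, 0.1, 0.0]
opening: 0.004
grip_force: 0.0
```

The moments put the contact at the fingertips on the tool axis: the tips were scraping the board. So the true tip sits about 25 mm above the reported TCP. I'll raise 8 mm and push again.

play_rows([
  [[0, 0, 0.8, 0, 0, 0, -1], [0.3, -0.1, 0, 0, 0, 0, -1], [0.2, -0.07, 0, 0, 0, 0, -1]],
])

```text
time: 10.0
tcp_pos: [471.1, 23.6, -4.7]
ee_rot: [[0.94, -0.341, 0.0], [-0.341, -0.94, 0.0], [0.0, -0.0, -1.0]]
contact_force: [-4.0, 1.5, 3.2]
opening: 0.006
grip_force: 1.9
```

play_rows([
  [[0.2, -0.07, 0, 0, 0, 0, -1], [0.2, -0.07, 0, 0, 0, 0.02, -1]],
])

```text
time: 10.2
tcp_pos: [472.4, 22.7, -5.6]
ee_rot: [[0.947, -0.322, -0.005], [-0.322, -0.947, 0.001], [-0.005, 0.001, -1.0]]
contact_force: [-6.2, 0.4, 4.1]
opening: 0.003
grip_force: 2.8
```

play_rows([
  [[0.2, -0.15, 0, 0, 0, 0.02, -1], [0.2, -0.15, 0, 0, 0, 0.02, -1]],
])

```text
time: 10.4
tcp_pos: [476.5, 19.6, -5.7]
ee_rot: [[0.959, -0.283, -0.005], [-0.283, -0.959, 0.001], [-0.005, 0.001, -1.0]]
contact_force: [-6.0, 1.2, 4.4]
opening: 0.005
grip_force: 2.9
```

```bash
cat >> h.py <<'E'
def wtile():
    a=ctrl.grab_frame('wrist');h=cv2.cvtColor(a,cv2.COLOR_RGB2HSV).astype(int);H,S,V=h[...,0],h[...,1],h[...,2]
    m=((H<13)|(H>172))&(S>110)&(V>60);m|=(S<70)&(V>90);m|=(H>95)&(H<130)&(S>60)
    m[235:]=0;m=cv2.morphologyEx(m.astype(np.uint8),cv2.MORPH_OPEN,np.ones((5,5)))
    n,l,s,c=cv2.connectedComponentsWithStats(m);i=1+np.argmax(s[1:,4]);cs=max(cv2.findContours((l==i).astype(np.uint8),0,1)[0],key=cv2.contourArea)
    th,R,o,_=jigfit();J=((ray('wrist',cs[:,0],30)[:,:2]-o)@R).astype(np.float32)
    r=cv2.minAreaRect(J);print('size',np.round(r[1],1),'ang',round(r[2],2),'corners',cv2.boxPoints(r).round(1).tolist(),'area',s[i,4])
    return a
E
python3 -c "
from h import *
s=ctrl.get_state();print(s['time'],s['tcp_pos'],toolang()-jigfit()[0]+np.pi/2,s['contact_force']);wtile()"
```

```text
10.4 [476.4989738   19.55761395  -5.67355961] -0.35257774627491645 [-5.96126876  1.17816241  4.35189056]
size [165.  107.2] ang 69.86 corners [[-153.0, -78.0], [-52.400001525878906, -114.9000015258789], [4.400000095367432, 40.0], [-96.19999694824219, 76.9000015258789]] area 66234
```

```bash
sed -i 's/;m|=(S<70)&(V>90);m|=(H>95)&(H<130)&(S>60)//; s/np.ones((5,5))/np.ones((2,2))/; s/m\[235:\]=0/m[250:]=0/' h.py
python3 -c "
from h import *
wtile()"
```

```text
size [141.8 108.8] ang 69.82 corners [[-161.60000610351562, -97.4000015258789], [-59.5, -135.0], [-10.5, -1.7999999523162842], [-112.69999694824219, 35.70000076293945]] area 6888
```

play_rows([
  [[0.2, -0.25, 0, 0, 0, 0.022, -1], [0.2, -0.25, 0, 0, 0, 0.022, -1], [0.2, -0.25, 0, 0, 0, 0.022, -1]],
])

```text
time: 10.8
tcp_pos: [481.8, 12.2, -5.7]
ee_rot: [[0.976, -0.219, -0.006], [-0.219, -0.976, 0.001], [-0.006, 0.0, -1.0]]
contact_force: [-11.3, 1.7, 8.0]
opening: 0.007
grip_force: 5.6
```

```bash
python3 -c "
from h import *
s=ctrl.get_state();print(s['time'],s['tcp_pos'],toolang()-jigfit()[0]+np.pi/2,s['contact_force']);wtile()"
```

```text
10.8 [481.76556156  12.2420999   -5.68526044] -0.28570841079961173 [-11.3140017    1.72858691   8.00949758]
size [139.2 108.7] ang 73.71 corners [[-153.1999969482422, -103.5999984741211], [-48.900001525878906, -134.10000610351562], [-9.800000190734863, -0.5], [-114.19999694824219, 30.0]] area 6912
```

play_rows([
  [[0.25, -0.28, 0, 0, 0, 0.024, -1], [0.25, -0.28, 0, 0, 0, 0.024, -1], [0.26, -0.27, 0, 0, 0, 0.024, -1], [0.27, -0.26, 0, 0, 0, 0.024, -1]],
])

```text
time: 11.25
tcp_pos: [489.2, 1.4, -5.9]
ee_rot: [[0.992, -0.123, -0.011], [-0.123, -0.992, 0.001], [-0.011, 0.0, -1.0]]
contact_force: [-17.2, 0.1, 14.4]
opening: 0.004
grip_force: 8.6
```

```bash
python3 -c "
from h import *
s=ctrl.get_state();print(s['time'],s['tcp_pos'],toolang()-jigfit()[0]+np.pi/2,s['contact_force']);wtile()"
```

```text
11.25 [489.23660391   1.35750506  -5.87751218] -0.1890614240995987 [-17.20356155   0.0638646   14.44644957]
size [134.  109.1] ang 78.8 corners [[-140.1999969482422, -110.5999984741211], [-33.20000076293945, -131.8000030517578], [-7.099999904632568, -0.4000000059604645], [-114.19999694824219, 20.799999237060547]] area 6886
```

play_rows([
  [[0.26, -0.28, 0.05, 0, 0, 0.024, -1], [0.27, -0.28, 0.05, 0, 0, 0.024, -1], [0.27, -0.27, 0, 0, 0, 0.024, -1], [0.28, -0.27, 0, 0, 0, 0.024, -1]],
])

```text
time: 11.7
tcp_pos: [496.8, -7.9, -5.6]
ee_rot: [[0.999, -0.028, -0.017], [-0.028, -1.0, 0.004], [-0.017, -0.004, -1.0]]
contact_force: [-25.7, 6.3, 21.3]
opening: 0.006
grip_force: 13.3
```

```bash
python3 -c "
from h import *
s=ctrl.get_state();print(s['time'],s['tcp_pos'],toolang()-jigfit()[0]+np.pi/2,s['contact_force']);wtile()"
```

```text
11.7 [496.83976857  -7.92588691  -5.58085678] -0.09355547809421072 [-25.65789542   6.26661747  21.32061351]
size [127.2 109.6] ang 83.37 corners [[-129.3000030517578, -114.0999984741211], [-20.399999618530273, -126.80000305175781], [-5.699999809265137, -0.4000000059604645], [-114.5999984741211, 12.199999809265137]] area 6779
```

play_rows([
  [[0, 0, 0.1, 0, 0, 0, -1], [0, 0, 0.05, 0, 0, 0, -1]],
])

```text
time: 11.95
tcp_pos: [497.5, -10.1, -5.2]
ee_rot: [[0.999, -0.028, -0.016], [-0.028, -1.0, 0.001], [-0.016, -0.0, -1.0]]
contact_force: [-16.7, -6.1, -1.3]
opening: 0.005
grip_force: 8.3
```

play_rows([
  [[0.2, -0.2, 0.0, 0, 0, 0.02, -1], [0.2, -0.2, 0.0, 0, 0, 0.02, -1]],
])

```text
time: 12.15
tcp_pos: [498.2, -12.9, -5.5]
ee_rot: [[1.0, 0.012, -0.023], [0.012, -1.0, 0.003], [-0.022, -0.003, -1.0]]
contact_force: [-28.2, -0.8, 11.4]
opening: 0.006
grip_force: 14.1
```

```bash
python3 -c "
from h import *
s=ctrl.get_state();print(s['time'],s['tcp_pos'],toolang()-jigfit()[0]+np.pi/2,s['contact_force']);wtile()"
```

```text
12.15 [498.16296457 -12.93029363  -5.53593951] -0.05294856046231078 [-28.16226527  -0.79095782  11.40246345]
size [123.7 109.3] ang 87.03 corners [[-125.9000015258789, -115.4000015258789], [-16.700000762939453, -121.0999984741211], [-10.300000190734863, 2.5], [-119.4000015258789, 8.100000381469727]] area 6618
```

```bash
cat >> h.py <<'E'
def wblue():
    a=ctrl.grab_frame('wrist');h=cv2.cvtColor(a,cv2.COLOR_RGB2HSV).astype(int);H,S,V=h[...,0],h[...,1],h[...,2]
    m=((H>98)&(H<125)&(S>80)&(V>50)).astype(np.uint8)
    n,l,s,c=cv2.connectedComponentsWithStats(cv2.dilate(m,np.ones((3,3))));i=1+np.argmax(s[1:,2]*s[1:,3]);m[l!=i]=0
    v,u=np.nonzero(m);th,R,o,_=jigfit();J=((ray('wrist',np.c_[u,v],30)[:,:2]-o)@R).astype(np.float32)
    r=cv2.minAreaRect(J);g=np.deg2rad(r[2]%90);g=g-np.pi/2 if g>np.pi/4 else g
    c=np.array(r[0]);print('blue size',np.round(r[1],1),'ang',round(g,3),'bear',(c+R2(g)@[60,60]).round(1),'fencec',(c+R2(g)@[60,-60]).round(1),'bbox',u.min(),u.max(),v.min(),v.max())
    s=ctrl.get_state();print(s['time'],np.round(s['tcp_pos'],1),'toolrel',round(toolang()-th+np.pi/2,3),np.round(s['contact_force'],1))
E
python3 -c "
from h import *
wblue()"
```

```text
blue size [92.9 93.2] ang -0.091 bear [ 4.3 -0.9] fencec [  -6.6 -120.4] bbox 89 309 0 214
12.25 [498.3 -13.1  -5.5] toolrel -0.053 [-25.   -3.1   8.6]
```

play_rows([
  [[-0.8, 0, 0, 0, 0, 0, -1], [-0.6, 0, 0.1, 0, 0, 0, -1], [0, -1.3, 0, 0, 0, 0.03, -1], [0.2, -1.3, 0, 0, 0, 0.023, -1], [0, 0, 0, 0, 0, 0, -1]],
])

```text
time: 12.75
tcp_pos: [499.5, -41.8, -1.1]
ee_rot: [[0.998, 0.062, 0.003], [0.062, -0.998, -0.001], [0.003, 0.001, -1.0]]
contact_force: [0.1, -0.0, 0.4]
opening: 0.005
grip_force: 0.0
```

```bash
python3 -c "
from h import *
wblue();a=ctrl.grab_frame('wrist');cv2.imwrite('pics/w8.png',a[:,:,::-1])"
```

```text
blue size [92.9 93. ] ang -0.061 bear [2.6 0.9] fencec [  -4.7 -118.9] bbox 44 254 0 208
12.8 [499.3 -41.   -1.2] toolrel -0.004 [ 0.2 -0.4  0.2]
```

View pics/w8.png

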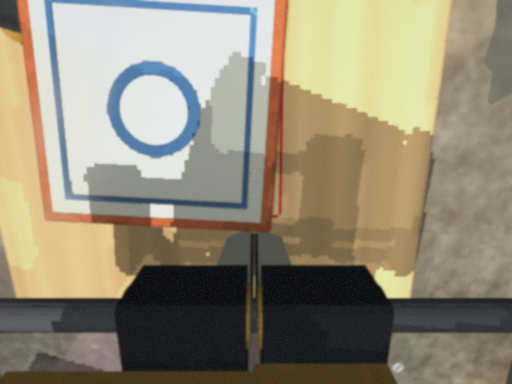

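The wrist view shows the tile about 0.06 rad short of square. Its right edge (275,150) is almost on the red line (280,150), and the fingers (255,235) are at the near edge's right end. I push straight at the fence here.

play_rows([
  [[0.2, 0.01, 0, 0, 0, 0, -1], [0.2, 0.01, 0, 0, 0, 0, -1], [0.15, 0.01, 0.03, 0, 0, 0, -1], [0, 0, 0, 0, 0, 0, -1]],
])

```text
time: 13.25
tcp_pos: [499.9, -39.6, -1.7]
ee_rot: [[0.998, 0.064, -0.007], [0.064, -0.998, -0.0], [-0.007, -0.0, -1.0]]
contact_force: [-10.1, -4.7, 7.9]
opening: 0.004
grip_force: 5.2
```

```bash
python3 -c "
from h import *
wblue()"
```

```text
blue size [93. 93.] ang -0.059 bear [2.8 0.4] fencec [  -4.3 -119.4] bbox 47 259 0 209
13.3 [499.9 -39.6  -1.7] toolrel -0.001 [-10.5  -4.8   6.7]
```

play_rows([
  [[0.2, 0.01, 0.05, 0, 0, 0, -1], [0.2, 0.01, 0.05, 0, 0, 0, -1], [0, 0, 0, 0, 0, 0, -1]],
])

```text
time: 13.6
tcp_pos: [500.0, -39.6, -1.7]
ee_rot: [[0.998, 0.065, -0.014], [0.065, -0.998, -0.0], [-0.014, -0.001, -1.0]]
contact_force: [-17.7, -7.9, 8.2]
opening: 0.005
grip_force: 9.2
```

```bash
python3 -c "
from h import *
wblue()"
```

```text
blue size [92.9 93.1] ang -0.059 bear [2.8 0.5] fencec [  -4.3 -119.3] bbox 46 259 0 210
13.65 [500.1 -39.5  -1.7] toolrel -0.0 [-17.1  -8.6   8.7]
```

Friction at the finger face (+y on the tile) cancels the turning moment. I let the fingers follow the tile's arc to the right.

play_rows([
  [[0, -0.25, 0.0, 0, 0, 0, -1], [0, -0.25, 0.0, 0, 0, 0, -1], [0, -0.25, 0, 0, 0, 0, -1], [0, 0, 0, 0, 0, 0, -1]],
])

```text
time: 14.05
tcp_pos: [504.2, -46.3, -1.5]
ee_rot: [[0.998, 0.063, -0.006], [0.063, -0.998, 0.001], [-0.006, -0.002, -1.0]]
contact_force: [-4.9, -2.0, -1.1]
opening: 0.007
grip_force: 2.9
```

```bash
python3 -c "
from h import *
wblue()"
```

```text
blue size [93.  92.8] ang 0.005 bear [-0.5  1.4] fencec [ 1.000e-01 -1.186e+02] bbox 33 246 10 211
14.1 [504.2 -46.3  -1.5] toolrel -0.002 [-5.2 -0.7 -1.4]
```

Square: angle 0.005 rad, corners within 1 mm of the fence line. I back off and rise to clear height (knob top about 73 mm).

play_rows([
  [[0, 0, 0, 0, 0, 0, -1], [-0.8, -0.05, 0, 0, 0, 0, -1], [-1.0, -0.07, 0, 0, 0, 0, -1], [-1.0, -0.07, 0.5, 0, 0, 0, -1], [0, 0, 3, 0, 0, 0, -1], [0, 0, 4, 0, 0, 0, -1], [0, 0, 4, 0, 0, 0, -1], [0, 0, 0, 0, 0, 0, -1]],
])

```text
time: 14.9
tcp_pos: [482.9, -50.3, 120.6]
ee_rot: [[0.998, 0.063, 0.011], [0.063, -0.998, -0.004], [0.011, 0.004, -1.0]]
contact_force: [0.4, -0.0, -0.8]
opening: 0.006
grip_force: 0.0
```

```bash
python3 - <<'E'
from h import *
wblue()
th,R,o,_=jigfit()
a=ctrl.grab_frame('wrist');h=cv2.cvtColor(a,cv2.COLOR_RGB2HSV).astype(int)
m=((h[...,0]<5)|(h[...,0]>174))&(h[...,1]>190)&(h[...,2]>110)
b,s,c=blob(m);print('wrist knob?',s,c,(ray('wrist',c,70)[0,:2]-o)@R)
a=ctrl.grab_frame('top');
k=measure(a)['knob'];print('top knob',k,(k[0][:2]-o)@R)
kj=(k[0][:2]-o)@R
b=ctrl.grab_frame('scene');h=cv2.cvtColor(b,cv2.COLOR_RGB2HSV).astype(int)
m=((h[...,0]<5)|(h[...,0]>174))&(h[...,1]>190)&(h[...,2]>110);m[:150]=0
_,s,c=blob(m);print('scene knob',s,c,[((ray('scene',c,z)[0,:2]-o)@R).round(1).tolist() for z in (50,60,70)])
E
```

```text
blue size [91.2 91.2] ang 0.005 bear [-2.4  1.3] fencec [  -1.7 -118.7] bbox 128 245 24 142
14.95 [481.2 -49.8 118. ] toolrel -0.003 [-0.1 -0.2 -1.2]Traceback (most recent call last):
  File "<stdin>", line 6, in <module>
  File "h.py", line 10, in blob
    i=1+np.argmax(s[1:,4]);return l==i,s[i],c[i]
        ~~~~~~~~~^^^^^^^^^
    return _wrapfunc(a, 'argmax', axis=axis, out=out, **kwds)
    return bound(*args, **kwds)
ValueError: attempt to get argmax of an empty sequence
```

```bash
cat >> h.py <<'E'
def fk(q,gap=0):
    k=np.array([40-100*np.sin(q),-85-100*np.cos(q)]);t=np.array([-np.cos(q),np.sin(q)])
    th,R,o,_=jigfit();return R@(k-t*(18.5+gap))+o
E
python3 - <<'E'
from h import *
th,R,o,_=jigfit()
s=ctrl.get_state();p=np.array(s['tcp_pos']);print(p,np.round(s['joint_pos'],2),toolang()-th+np.pi/2)
b=ctrl.grab_frame('top')
h=cv2.cvtColor(b,cv2.COLOR_RGB2HSV).astype(int)
m=((h[...,0]<6)|(h[...,0]>174))&(h[...,1]>180)&(h[...,2]>120);m[:155]=0;m[262:]=0;m[:,:205]=0;m[:,312:]=0
if m.any():
  c=blob(m)[2];k=(ray('top',c,70)[0,:2]-o)@R;print('knob',k,np.arctan2(40-k[0],-85-k[1]),np.arctan2(40-k[0],-(k[1]+85)))
for z in (60,100,130):print('wheel left edge',ray('top',(565*.64,222*.64),z)[0].round(),ray('top',(600*.64,275*.64),z)[0].round())
a=fk(.304,15);print('start',a,'shift',a-p[:2])
prev=a
for q in np.arange(.304,1.62,.1):
  c=fk(q);print(round(q,2),c.round(1),(c-prev).round(1));prev=c
E
```

```text
[479.67812876 -49.26065313 116.0139469 ] [-0.33  0.2   1.81  0.    1.13  1.17] -0.002656554393350996
knob [  10.67484503 -180.02748981] 0.299324753862432 0.299324753862432
wheel left edge [ 748. -292.   60.] [ 653. -350.   60.]
wheel left edge [ 736. -283.  100.] [ 644. -339.  100.]
wheel left edge [ 727. -276.  130.] [ 637. -331.  130.]
start [ 680.16096556 -115.21503454] shift [200.48283679 -65.95438142]
0.3 [ 665.6 -111.7] [-14.6   3.5]
0.4 [ 655.5 -110.6] [-10.1   1.1]
0.5 [ 645.5 -108.5] [-10.    2.1]
0.6 [ 635.8 -105.5] [-9.7  3.1]
0.7 [ 626.5 -101.4] [-9.3  4. ]
0.8 [617.6 -96.5] [-8.9  4.9]
0.9 [609.2 -90.7] [-8.4  5.8]
1.0 [601.5 -84.1] [-7.7  6.6]
1.1 [594.5 -76.8] [-7.   7.3]
1.2 [588.2 -68.8] [-6.3  8. ]
1.3 [582.7 -60.2] [-5.4  8.6]
1.4 [578.2 -51.1] [-4.6  9.1]
1.5 [574.6 -41.6] [-3.6  9.5]
1.6 [571.9 -31.8] [-2.7  9.8]
```

play_rows([
  [[3.3, -1.1, 0, 0, 0, -0.05, -1], [3.4, -1.1, 0, 0, 0, -0.05, -1], [3.3, -1.1, 0, 0, 0, -0.05, -1], [3.4, -1.1, 0, 0, 0, -0.05, -1], [3.3, -1.1, 0, 0, 0, -0.05, -1], [3.3, -1.1, 0, 0, 0, -0.05, -1], [0, 0, 0, 0, 0, 0, -1], [0, 0, 0, 0, 0, 0, -1]],
])

```text
time: 15.85
tcp_pos: [677.8, -114.7, 111.7]
ee_rot: [[0.972, -0.235, -0.005], [-0.235, -0.972, 0.002], [-0.005, -0.001, -1.0]]
contact_force: [0.1, 0.3, -0.3]
opening: 0.004
grip_force: 0.0
```

play_rows([
  [[0, 0, -2.5, 0, 0, 0, -1], [0, 0, -2.5, 0, 0, 0, -1], [0, 0, -2, 0, 0, 0, -1], [0, 0, -1.5, 0, 0, 0, -1], [0, 0, 0, 0, 0, 0, -1], [0, 0, 0, 0, 0, 0, -1]],
])

```text
time: 16.45
tcp_pos: [678.9, -114.8, 30.0]
ee_rot: [[0.972, -0.235, -0.0], [-0.235, -0.972, 0.0], [-0.0, -0.0, -1.0]]
contact_force: [0.0, -0.6, -0.8]
opening: 0.006
grip_force: 0.0
```

play_rows([
  [[-0.7, 0.2, 0, 0, 0, 0, -1], [-0.6, 0.1, 0, 0, 0, 0, -1], [-0.5, 0.1, 0, 0, 0, -0.05, -1], [-0.5, 0.05, 0, 0, 0, -0.05, -1], [-0.5, 0.1, 0, 0, 0, -0.05, -1], [-0.5, 0.1, 0, 0, 0, -0.05, -1]],
])

```text
time: 17.05
tcp_pos: [646.3, -108.6, 30.8]
ee_rot: [[0.905, -0.425, 0.002], [-0.425, -0.905, -0.001], [0.002, -0.0, -1.0]]
contact_force: [1.4, -0.4, 0.3]
opening: 0.006
grip_force: 0.4
```

```bash
cat >> h.py <<'E'
def knob():
    th,R,o,_=jigfit();s=ctrl.get_state();print(s['time'],np.round(s['tcp_pos'],1),round(toolang()-th+np.pi/2,3),np.round(s['contact_force'],1))
    for cam in ('wrist','top','scene'):
        b=ctrl.grab_frame(cam);h=cv2.cvtColor(b,cv2.COLOR_RGB2HSV).astype(int)
        m=((h[...,0]<6)|(h[...,0]>174))&(h[...,1]>180)&(h[...,2]>100)
        if cam!='wrist':m[:155]=0;m[262:]=0;m[:,:205]=0;m[:,312:]=0
        if m.sum()>3:
            _,st,c=blob(m);k=(ray(cam,c,{'wrist':70,'top':70,'scene':62}[cam])[0,:2]-o)@R;print(cam,st[4],k.round(1),'q',round(np.arctan2(40-k[0],-85-k[1]),3))
E
python3 -c "
from h import *
knob()"
```

```text
17.05 [ 646.3 -108.6   30.8] -0.505 [ 1.4 -0.4  0.3]
top 6 [ -11.6 -170.2] q 0.545
```

play_rows([
  [[-0.5, 0.15, 0, 0, 0, -0.05, -1], [-0.5, 0.15, 0, 0, 0, -0.05, -1], [-0.5, 0.2, 0, 0, 0, -0.05, -1], [-0.45, 0.2, 0, 0, 0, -0.05, -1], [-0.45, 0.25, 0, 0, 0, -0.05, -1], [-0.45, 0.25, 0, 0, 0, -0.05, -1], [-0.4, 0.3, 0, 0, 0, -0.05, -1], [-0.4, 0.3, 0, 0, 0, -0.05, -1], [-0.4, 0.3, 0, 0, 0, -0.05, -1], [-0.4, 0.35, 0, 0, 0, -0.05, -1]],
])

```text
time: 18.2
tcp_pos: [602.1, -84.3, 30.2]
ee_rot: [[0.592, -0.806, 0.001], [-0.806, -0.592, -0.001], [0.001, -0.001, -1.0]]
contact_force: [0.4, -1.0, 0.6]
opening: 0.004
grip_force: 0.3
```

```bash
python3 -c "
from h import *
knob()"
```

```text
18.2 [602.1 -84.3  30.2] -1.003 [ 0.4 -1.   0.6]
```

Position corresponds to q of about 1.0. I continue to the stop.

play_rows([
  [[-0.35, 0.35, 0, 0, 0, -0.04, -1], [-0.35, 0.4, 0, 0, 0, -0.04, -1], [-0.35, 0.4, 0, 0, 0, -0.04, -1], [-0.3, 0.4, 0, 0, 0, -0.04, -1], [-0.3, 0.45, 0, 0, 0, -0.04, -1], [-0.25, 0.45, 0, 0, 0, -0.04, -1], [-0.25, 0.45, 0, 0, 0, -0.04, -1], [-0.2, 0.45, 0, 0, 0, -0.04, -1]],
])

```text
time: 19.15
tcp_pos: [578.7, -50.8, 30.0]
ee_rot: [[0.309, -0.951, 0.001], [-0.951, -0.309, -0.001], [0.001, -0.001, -1.0]]
contact_force: [-0.3, -0.4, 0.5]
opening: 0.005
grip_force: 0.3
```

play_rows([
  [[-0.2, 0.45, 0, 0, 0, -0.04, -1], [-0.15, 0.45, 0, 0, 0, -0.04, -1], [0, 0, 0, 0, 0, 0, -1]],
])

```text
time: 19.45
tcp_pos: [575.0, -41.4, 29.9]
ee_rot: [[0.233, -0.972, 0.0], [-0.972, -0.233, -0.0], [0.0, -0.0, -1.0]]
contact_force: [0.5, -0.9, -0.4]
opening: 0.003
grip_force: 0.0
```

```bash
python3 -c "
from h import *
knob()
for q in (1.3,1.4,1.5,1.57):print(q,fk(q))"
```

```text
19.45 [575.  -41.4  29.9] -1.401 [ 0.5 -0.9 -0.4]
1.3 [582.95082585 -60.57576875]
1.4 [578.35577603 -51.50814169]
1.5 [574.68893451 -42.02707548]
1.57 [572.69443293 -35.19492364]
```

Now I press to the stop until the force rises.

play_rows([
  [[-0.1, 0.35, 0, 0, 0, -0.03, -1], [-0.1, 0.35, 0, 0, 0, 0, -1], [0, 0, 0, 0, 0, 0, -1]],
])

```text
time: 19.9
tcp_pos: [572.8, -34.4, 29.7]
ee_rot: [[0.204, -0.979, 0.0], [-0.979, -0.204, 0.0], [-0.0, -0.0, -1.0]]
contact_force: [-0.2, -0.4, 0.3]
opening: 0.004
grip_force: 0.0
```

play_rows([
  [[0, 0.2, 0, 0, 0, 0, -1], [0, 0.1, 0, 0, 0, 0, -1], [0, 0, 0, 0, 0, 0, -1]],
])

```text
time: 20.2
tcp_pos: [572.7, -33.6, 29.7]
ee_rot: [[0.203, -0.979, -0.0], [-0.979, -0.203, -0.003], [0.003, 0.001, -1.0]]
contact_force: [-1.0, -8.2, 0.1]
opening: 0.002
grip_force: 3.3
```

The force is 8 N against the stop. I withdraw to the right, rise, and check.

play_rows([
  [[0, 0, 0, 0, 0, 0, -1], [0, -1.0, 0, 0, 0, 0, -1], [0, -1.5, 0, 0, 0, 0, -1], [0, 0, 3, 0, 0, 0, -1], [0, 0, 4, 0, 0, 0, -1], [0, -4, 4, 0, 0, 0, -1], [-1, -4.5, 0, 0, 0, 0, -1], [-1, -4.5, 0, 0, 0, 0, -1], [-1, -4.5, 0, 0, 0, 0, -1], [-1, -4.5, 0, 0, 0, 0, -1]],
])

```text
time: 21.2
tcp_pos: [531.9, -274.3, 135.2]
ee_rot: [[0.202, -0.979, 0.001], [-0.979, -0.202, 0.0], [0.0, -0.001, -1.0]]
contact_force: [0.4, 0.2, -0.3]
opening: 0.003
grip_force: 0.0
```

play_rows([
  [[-3, -3.5, 0, 0, 0, 0, -1], [-3, -3.5, 0, 0, 0, 0, -1], [-3, -3.5, 0, 0, 0, 0, -1], [-2, -3.5, 0, 0, 0, 0, -1], [0, 0, 0, 0, 0, 0, -1], [0, 0, 0, 0, 0, 0, -1]],
])

```text
time: 21.8
tcp_pos: [421.6, -413.1, 134.8]
ee_rot: [[0.199, -0.98, 0.0], [-0.98, -0.199, 0.001], [-0.001, -0.0, -1.0]]
contact_force: [-0.6, -0.0, -0.2]
opening: 0.005
grip_force: 0.0
```

```bash
python3 - <<'E'
from h import *
knob()
th,R,o,_=jigfit();a=ctrl.grab_frame('top')
h=cv2.cvtColor(a,cv2.COLOR_RGB2HSV).astype(int);H,S,V=h[...,0],h[...,1],h[...,2]
m=((H>95)&(H<128)&(S>50)&(V>80));m[:185]=0;m[262:]=0;m[:,:210]=0;m[:,300:]=0
b,st,c=blob(cv2.dilate(m.astype(np.uint8),np.ones((3,3))));m&=b
v,u=np.nonzero(m);J=((ray('top',np.c_[u,v],30)[:,:2]-o)@R).astype(np.float32);r=cv2.minAreaRect(J);print('blue',r,st)
g=np.deg2rad(r[2]%90);g=g-np.pi/2 if g>.8 else g;c=np.array(r[0]);print(g,c+R2(g)@[60,60],c+R2(g)@[60,-60])
a0=np.load('top.npy')
for n,(u0,u1,v0,v1) in {'bowl':(98,158,222,284),'mould':(210,240,125,155),'jar':(365,405,235,268)}.items():
  print(n,np.abs(a[v0:v1,u0:u1].astype(int)-a0[v0:v1,u0:u1]).mean().round(2))
cv2.imwrite('pics/final.png',cv2.resize(a[150:270,200:370,::-1],None,fx=4.7,fy=4.7,interpolation=cv2.INTER_CUBIC))
E
```

```text
21.8 [ 421.6 -413.1  134.8] -1.435 [-0.6 -0.  -0.2]
top 22 [-60.  -84.6] q 1.575
blue ((-59.77839660644531, -58.760772705078125), (35.69670486450195, 39.09785079956055), 87.37899780273438) [244 198  16  17 158]
-0.04574511804429093 [ 2.90258578 -1.56729015] [  -2.58491405 -121.44175509]
bowl 6.0
mould 5.68
jar 17.94
```

```bash
python3 - <<'E'
from h import *
th,R,o,_=jigfit();a=ctrl.grab_frame('top')
h=cv2.cvtColor(a,cv2.COLOR_RGB2HSV).astype(int);H,S,V=h[...,0],h[...,1],h[...,2]
m=((H>95)&(H<128)&(S>50)&(V>80))
v,u=np.nonzero(m);J=((ray('top',np.c_[u,v],30)[:,:2]-o)@R).astype(np.float32)
J=J[(J[:,0]>-118)&(J[:,0]<-4)&(J[:,1]>-118)&(J[:,1]<2)]
r=cv2.minAreaRect(J);print(len(J),r)
g=np.deg2rad(r[2]%90);g=g-np.pi/2 if g>.8 else g;c=np.array(r[0]);print(g,c+R2(g)@[60,60],c+R2(g)@[60,-60])
g0=np.load('top.npy')[235:268,365:405];w=cv2.matchTemplate(a[225:278,355:415],g0,cv2.TM_CCOEFF_NORMED);print('jar',cv2.minMaxLoc(w))
E
```

```text
130 ((-59.52393341064453, -61.1370849609375), (90.98106384277344, 92.0850601196289), 0.16511256992816925)
0.0028817579816759306 [ 0.30291221 -0.96442886] [   0.64872269 -120.96393059]
jar (-0.27850544452667236, 0.8406804800033569, (17, 20), (10, 10))
```

```bash
python3 -c "
from bench import ctrl
print(ctrl.close_job())"
```

```text
the job is handed in; nothing more can be done
None
```

The job is handed in: the tile measures square (0.003 rad, far corners within 1 mm of the fence line, left edge about 1 mm off the peg line) and the clip is at its stop (1.575 rad). Nothing touched the bystanders by arm path and force readings, but the final jar image check was inconclusive, probably because the gripper hid it, and the verdict was not shown.

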